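Gauge the presenter's bore and fit the right cigar tube

TASK

The sloping cedar presenter is bored for one of the three cigar tube lengths, but you cannot see how deep. Feel for the bottom of its bore with the wooden sizing rod and lay the rod back in its groove on the rest. Then slide in the tube that goes to the bottom with its dark red cap, and no more than the cap, standing out at the brass rim; leave the other two tubes in their grooves and the paste pot where it stands.

Things in the scene. Friction and masses are not known exactly. Their poses are not given: they have to be found in the camera images.
- presenter: cedar desk presenter, fixed: wood block 96 wide, 48 thick, 156 mm long, sloping at 30 deg on a wedge and a dark plinth (178 x 106 x 10 mm); 127 mm high in all. Its square-cut upper end face, with the brass-rimmed bore, looks out and up to the front (-x). Origin: on the table under the middle of the plinth, z up
- bore_mouth (a point): centre of the mouth of the presenter's blind bore, in the end face, 105 mm above the table. z points straight out along the bore axis (30 deg above the level), y lies level across the face, x points up the face. Bore: 24 mm diameter, smooth, straight, flat floor; 92, 112 or 132 mm deep, not visible from outside. The block's top side is 24 mm above the axis
- rest: low pale wooden rest bar, 216 mm long (its y), 56 wide (its x), 20 high, fixed. Origin: on the table under its middle, z up. Four V-grooves (90 deg, apex 8 mm above the table, 24 mm wide at the top) run along its x at y = -81, -27, 27, 81 mm; rod and tubes lie in them in any order, about centred, their ends standing out free past the bar; the lead ends (rod tip, tube feet) point to +x
- rod: wooden sizing rod, 16 mm thick, 170 mm long, 40 g, with a brass ferrule at the end that goes first (-y end); lies in one groove of the rest. Origin: mid-length on its underside, so its axis runs along y, 8 mm above the origin
- rod_mid (a point): middle of the rod, on its axis, 85 mm from either end (19 mm above the table in the groove)
- paste_pot: pale ceramic paste pot, 63 mm across, 56 mm high, standing loose on the table on the robot's side of the gap between the rest and the presenter; not part of the job, leave it where it stands. Origin: centre of its underside
- tube_short: the short cigar tube, closed: round bright aluminium tube 20 mm in diameter, 120 mm long over all, 40 g, with a 28 mm long dark red cap of the same diameter at its -x end and a domed foot at its +x end; the bright part is 92 mm long. Slippery: it slides down a 30 deg slope by itself. Origin: mid-length on its axis (22 mm above the table in the groove), x along the tube towards the foot
- tube_short_shoulder (a point): point on the axis of the short tube where the dark red cap meets the bright tube, 32 mm from its middle towards the cap
- tube_middle: the middle cigar tube, closed: round bright aluminium tube 20 mm in diameter, 140 mm long over all, 40 g, with a 28 mm long dark red cap of the same diameter at its -x end and a domed foot at its +x end; the bright part is 112 mm long. Slippery: it slides down a 30 deg slope by itself. Origin: mid-length on its axis (22 mm above the table in the groove), x along the tube towards the foot
- tube_middle_shoulder (a point): point on the axis of the middle tube where the dark red cap meets the bright tube, 42 mm from its middle towards the cap
- tube_long: the long cigar tube, closed: round bright aluminium tube 20 mm in diameter, 160 mm long over all, 40 g, with a 28 mm long dark red cap of the same diameter at its -x end and a domed foot at its +x end; the bright part is 132 mm long. Slippery: it slides down a 30 deg slope by itself. Origin: mid-length on its axis (22 mm above the table in the groove), x along the tube towards the foot
- tube_long_shoulder (a point): point on the axis of the long tube where the dark red cap meets the bright tube, 52 mm from its middle towards the cap

How it is judged:
On the way, in this order (a step that is already met when the one before it is completed fails the run):
1. the rod stands still in the bore, its tip at least 86 mm deep (its middle 1 mm inside the mouth), in line with the bore (z of rod_mid in the frame of bore_mouth below -0.001 m and x of rod_mid in the frame of bore_mouth between -0.008 and 0.008 m and y of rod_mid in the frame of bore_mouth between -0.008 and 0.008 m and angle between the y axis of rod and the z axis of bore_mouth, either way round below 0.2 rad and linear speed of rod below 0.015 m/s), for 0.2 s.
2. the rod lies at rest in its groove again, within 45 mm of where it lay (distance of rod_mid from where it was at the start of the episode below 0.045 m and z of rod_mid in the frame of rest below 0.026 m and linear speed of rod below 0.01 m/s), for 0.2 s.
At the end, for the whole second after the job is handed in: One tube is at rest in the bore: cap joint within 5 mm of the mouth plane and of the bore axis, within 7 degrees of its direction. The other two tubes lie at rest within 25 mm, the rod in its groove within 45 mm of where they lay; the paste pot has moved under 30 mm (all of step 2 and ((z of tube_short_shoulder in the frame of bore_mouth between -0.005 and 0.005 m and x of tube_short_shoulder in the frame of bore_mouth between -0.005 and 0.005 m and y of tube_short_shoulder in the frame of bore_mouth between -0.005 and 0.005 m and angle between the x axis of tube_short and the z axis of bore_mouth, either way round below 0.12 rad and linear speed of each of tube_short, tube_middle, tube_long below 0.01 m/s and distance of each of tube_middle, tube_long from where it was at the start of the episode below 0.025 m) or (z of tube_middle_shoulder in the frame of bore_mouth between -0.005 and 0.005 m and x of tube_middle_shoulder in the frame of bore_mouth between -0.005 and 0.005 m and y of tube_middle_shoulder in the frame of bore_mouth between -0.005 and 0.005 m and angle between the x axis of tube_middle and the z axis of bore_mouth, either way round below 0.12 rad and linear speed of each of tube_middle, tube_short, tube_long below 0.01 m/s and distance of each of tube_short, tube_long from where it was at the start of the episode below 0.025 m) or (z of tube_long_shoulder in the frame of bore_mouth between -0.005 and 0.005 m and x of tube_long_shoulder in the frame of bore_mouth between -0.005 and 0.005 m and y of tube_long_shoulder in the frame of bore_mouth between -0.005 and 0.005 m and angle between the x axis of tube_long and the z axis of bore_mouth, either way round below 0.12 rad and linear speed of each of tube_long, tube_short, tube_middle below 0.01 m/s and distance of each of tube_short, tube_middle from where it was at the start of the episode below 0.025 m)) and distance of paste_pot from where it was at the start of the episode below 0.03 m); the robot touches nothing.
It fails at once if the paste pot is pushed 30 mm or more or knocked over (distance of paste_pot from where it was at the start of the episode above 0.03 m or angle between paste_pot's own z axis and vertical above 0.5 rad).
It also fails if it takes over 62 s, if anything falls off the work surface, if the arm or the gripper's body presses on something with over 40 N, if the wrist force passes 120 N, or if a joint passes its speed limit or range.

ROBOT

A 7-joint arm with a two-finger parallel gripper is mounted at the origin on the work surface; the furniture and walls round the work are solid. World frame = base frame: x ahead of the robot, y to its left, z up, the work surface at z = 0. Lengths are in m, angles in rad, forces in N, time in s.
With the tool pointing down it reaches from about 0.4 to 0.75 m from the base axis. Payload 19.5 kg.
Tool frame: the origin (TCP) lies between the finger pads; the fingertips stand 8 mm ahead of it and the grasp point (between the pads) lies 11 mm behind it (env.finger_overhang is the distance from the TCP to the fingertips, in m); z points along the fingers, y is the line along which they close (so a half turn about z gives the same grasp; the last joint's range is limited). The gripper opens to 85 mm and grips with 20 to 120 N. Pads are 22 mm wide; open, the fingers measure 114 mm over their backs; the gripper's body (76 mm by 85 mm) begins 54 mm behind the grasp point. The pads swing forward as they close: fully open they stand 13 mm farther back than shut.
Start: joints at [1.147, 0.707, -0.028, 1.485, 0.022, 0.951, -0.075], TCP at [0.214, -0.534, 0.239] pointing down, gripper open.
Joint ranges: [-2.71, 2.71], [-0.32, 2.16], [-1.57, 1.52], [0, 2.45], [-1.46, 4.6], [0, 2.02], [-2.83, 2.83]. Speed limits (rad/s): [1.89, 1.89, 2.57, 2.57, 3.01, 3.01, 3.01].

INTERFACE

Orientations are given as a 3x3 rotation matrix whose columns are the frame's x, y, z axes.
In Python, from plant import env, cams gives the robot as it stands. Calls block until the motion is done:
- env.move_to(position, orientation): joint-space move of the TCP to a pose.
- env.move_linear(position, frame=None, vel=0.15): straight line of the TCP; frame=None keeps the orientation; vel is the mean speed in m/s.
- env.movej(angles): joint-space move.
- env.move_gripper(opening): finger opening in m; the grip force is fixed at half the most; returns when the fingers have stopped.
- env.pause(seconds).
- env.ik(position, orientation): joint angles nearest the present ones, or None.
- env.get_state(): the state.
- cams.snapshot(name): name is "scene" or "top" or "wrist"; returns (picture, depth): 384x512x3 uint8, blue, green, red; 384x512 float32, m along the optical axis (not along the pixel's ray), 0 where there is no reading.
- cams.calibration(name): a dict with "fx", "fy", "cx", "cy" (pixels), "dist_coeffs" ([k1, k2, p1, p2, k3] as OpenCV has them; the pictures are not rectified), "pose" (4x4, takes a point from camera to world coordinates); the wrist camera has in their place "mount" (4x4, takes a point from camera to tool coordinates, whose origin is the TCP and whose axes are the flange's). Camera axes: x right, y down, z forward; pixel columns grow to the right and rows downward; lengths in m; the calibration is good to about 2 mm. A picture is of the moment at which its call begins: read the wrist's pose just before it. calibration takes no time and is no camera call.
A pose or a line that the arm cannot do raises env.Unreachable and nothing moves.
- env.hand_in(): hands the job in; it is judged then, once.
The state is a dict: "time_s": time; "joint_pos": joint angles; "qvel": joint speeds; "effort": joint torques, N m; "position": TCP position; "tcp_rot": TCP orientation; "wrist_force": force on the tool from outside, world axes, zero at the start; "wrist_torque": the same for the moment, N m; "finger_gap": finger opening in m; "grip_force": force on a finger pad.
Only numpy, scipy, OpenCV 4.12 (cv2) and the standard library are available. Lean on these libraries where they do the work, as an engineer would, in place of code of your own. Each camera call takes 0.05 s, during which the arm holds its last target. There are 200 camera calls.

## Working session

There is one attempt and no reset: what is moved stays moved. The work goes in short steps, each a Python script; the robot and the scene stay as the last script left them, time stands still between calls to the robot, and variables do not carry over. Pictures are saved under pics/ and viewed, at most 10 in all, crops included, and the job is handed in when it is done.

```bash
ls; mkdir -p pics; python3 - <<'E'
from plant import env,cams
import cv2,numpy as np
for n in ("scene","top"):
    p,d=cams.snapshot(n); cv2.imwrite(f"pics/{n}0.png",p); np.save(f"pics/{n}0.npy",d)
    c=cams.calibration(n); print(n,c["fx"],c["cx"],c["cy"],c["dist_coeffs"],np.round(c["pose"],3).tolist())
print(cams.calibration("wrist")); print(env.get_state()["time_s"],env.get_state()["tcp_rot"])
E
```

```text
pics
scene 434.52728127020276 258.57158635886327 191.75641320538398 [-0.06104761  0.          0.          0.          0.        ] [[-0.885, -0.332, 0.328, 0.156], [-0.466, 0.614, -0.637, 0.761], [0.01, -0.716, -0.698, 0.719], [0.0, 0.0, 0.0, 1.0]]
top 347.509601818425 254.5903984082081 196.9073015211751 [-0.03673142  0.          0.          0.          0.        ] [[0.022, -0.994, 0.111, 0.341], [-1.0, -0.022, 0.005, 0.166], [-0.002, -0.111, -0.994, 0.953], [0.0, 0.0, 0.0, 1.0]]
{'fx': 274.4239545951388, 'fy': 274.4239545951388, 'cx': 253.4514307409543, 'cy': 190.3547547633146, 'dist_coeffs': array([0.00599751, 0.        , 0.        , 0.        , 0.        ]), 'mount': array([[-6.86529882e-04, -9.55769242e-01, -2.94116788e-01,
         7.62120936e-02],
       [ 9.99998781e-01, -2.43644988e-04, -1.54245075e-03,
         8.80521365e-04],
       [ 1.40256690e-03, -2.94117488e-01,  9.55768244e-01,
        -1.33704185e-01],
       [ 0.00000000e+00,  0.00000000e+00,  0.00000000e+00,
         1.00000000e+00]])}
0.1 [[ 9.27985263e-01  3.72616691e-01 -3.91253050e-04]
 [ 3.72616896e-01 -9.27984798e-01  9.28778884e-04]
 [-1.69983681e-05 -1.00768061e-03 -9.99999492e-01]]
```

View pics/scene0.png

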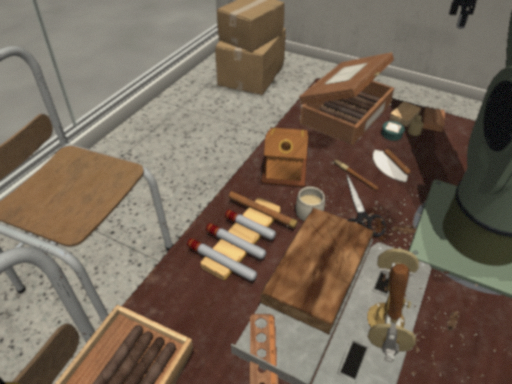

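View pics/top0.png

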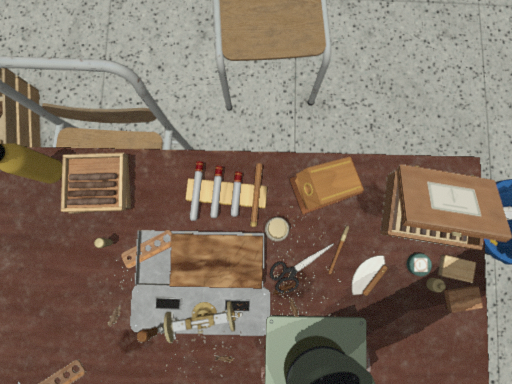

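The presenter's end face looks toward world +y (left in the top picture). The rod (257,195) lies next to the presenter, then come the short (237,195), middle (217,192) and long (197,190) tubes. Caps and rod tails point to world +x, and the pot is at (277,229). Next I'll measure coarsely from both cameras.

```bash
cat > h.py <<'E'
import numpy as np, cv2
from plant import env,cams
def rays(c,uv,pose):
    K=np.array([[c["fx"],0,c["cx"]],[0,c["fy"],c["cy"]],[0,0,1]])
    n=cv2.undistortPoints(np.float64(uv).reshape(-1,1,2),K,np.float64(c["dist_coeffs"])).reshape(-1,2)
    return pose[:3,3],np.c_[n,np.ones(len(n))]@pose[:3,:3].T
def plane(c,uv,pose,z):
    o,d=rays(c,uv,pose); return o+d*((z-o[2])/d[:,2])[:,None]
def tri(a,b):  # closest point of two rays, gap
    (o1,d1),(o2,d2)=a,b
    d1=d1[0];d2=d2[0]; t=np.linalg.lstsq(np.c_[d1,-d2],o2-o1,rcond=None)[0]
    p,q=o1+t[0]*d1,o2+t[1]*d2; return (p+q)/2,np.linalg.norm(p-q)
def cloud(n,d,pose=None):
    c=cams.calibration(n); v,u=np.mgrid[:384,:512]; pose=c["pose"] if pose is None else pose
    o,r=rays(c,np.c_[u.ravel(),v.ravel()],pose); return (o+r*d.reshape(-1,1)).reshape(384,512,3)
def wpose(s): 
    T=np.eye(4);T[:3,:3]=s["tcp_rot"];T[:3,3]=s["position"]; return T@cams.calibration("wrist")["mount"]
E
python3 - <<'E'
from h import *
np.set_printoptions(precision=4,suppress=True)
for n in("top","scene"):
    p=cv2.imread(f"pics/{n}0.png");d=np.load(f"pics/{n}0.npy");P=cloud(n,d);c=cams.calibration(n)
    hsv=cv2.cvtColor(p,cv2.COLOR_BGR2HSV)
    hgt=P[...,2]; b=p.astype(int)
    work=(P[...,0]>.35)&(P[...,0]<.75)&(P[...,1]>-.2)&(P[...,1]<.45)
    red=(b[...,2]>90)&(b[...,1]<60)&(hgt>.012)&(hgt<.05)&(d>0)&work
    N,L,S,C=cv2.connectedComponentsWithStats(red.astype(np.uint8))
    for i in range(1,N):
        if S[i,4]>12: print(n,"cap",C[i],S[i,4],plane(c,[C[i]],c["pose"],.028)[0])
    hi=work&(hgt>.07)&(hgt<.14)&(d>0)
    N,L,S,C=cv2.connectedComponentsWithStats(hi.astype(np.uint8)); 
    for i in range(1,N):
        if S[i,4]>60:
            m=L==i; q=P[m]; print(n,"high",C[i],S[i],q.min(0),q.max(0)); r=cv2.minAreaRect(q[:,:2].astype(np.float32)); print(r)
    low=work&(hgt>.012)&(hgt<.06)&(d>0)
    N,L,S,C=cv2.connectedComponentsWithStats(low.astype(np.uint8))
    for i in range(1,N):
        if S[i,4]>80: print(n,"low",C[i],S[i],P[L==i].min(0),P[L==i].max(0))
a=cv2.resize(cv2.imread("pics/top0.png")[145:265,170:370],None,fx=4,fy=4,interpolation=cv2.INTER_CUBIC)
cv2.imwrite("pics/topc.png",a)
E
```

```text
top cap [198.4186 164.9535] 43 [0.5278 0.3249 0.028 ]
top cap [218.186  170.0465] 43 [0.5149 0.2708 0.028 ]
top cap [237.766  175.6809] 47 [0.5006 0.2174 0.028 ]
top high [323.2364 183.1868] [ 296  160   56   49 1751] [ 0.4124 -0.0763  0.0701] [0.5396 0.0671 0.1285]
((0.47723469138145447, -0.005948945879936218), (0.09644357115030289, 0.1221621111035347), 21.038896560668945)
top high [401.9883 189.4737] [397 165  14  55 342] [ 0.3871 -0.2     0.0705] [ 0.5286 -0.1777  0.1398]
((0.45710867643356323, -0.19391053915023804), (0.016118833795189857, 0.14290986955165863), 82.52883911132812)
top low [353.9885 174.3168] [344 157  21  36 262] [ 0.4618 -0.1175  0.0263] [ 0.5549 -0.0615  0.06  ]
top low [225.5182 192.0446] [ 186  161   81   65 2578] [0.3688 0.1402 0.0121] [0.5385 0.3572 0.0364]
top low [388.9946 204.763 ] [381 171  17  65 557] [ 0.35   -0.1999  0.0121] [ 0.5186 -0.1712  0.06  ]
top low [300.8108 192.6667] [294 177  15  32 111] [0.4174 0.0319 0.012 ] [0.5031 0.064  0.0593]
top low [276.625  225.4146] [265 217  25  16 328] [0.3509 0.0782 0.0233] [0.3909 0.1418 0.0573]
scene cap [23
[... 287 characters left out ...]
169530272483826), (0.016442175954580307, 0.15170830488204956), 82.00797271728516)
scene high [285.6536 144.5802] [ 264  129   44   33 1172] [ 0.4135 -0.0754  0.0701] [0.5416 0.0671 0.1277]
((0.47795385122299194, -0.00504467636346817), (0.09627573937177658, 0.1230488121509552), 21.141469955444336)
scene low [330.0042 123.3762] [300 106  62  36 949] [ 0.3502 -0.1999  0.012 ] [ 0.5227 -0.1702  0.06  ]
scene low [283.6618 170.4357] [266 161  37  19 544] [0.4184 0.016  0.012 ] [0.4983 0.0641 0.06  ]
scene low [306.6985 200.0649] [296 187  25  31 524] [0.35   0.0796 0.0123] [0.3919 0.1428 0.0573]
scene low [239.7808 236.3768] [ 187  191  111   89 3755] [0.3683 0.1363 0.012 ] [0.5405 0.3577 0.0348]
```

View pics/topc.png

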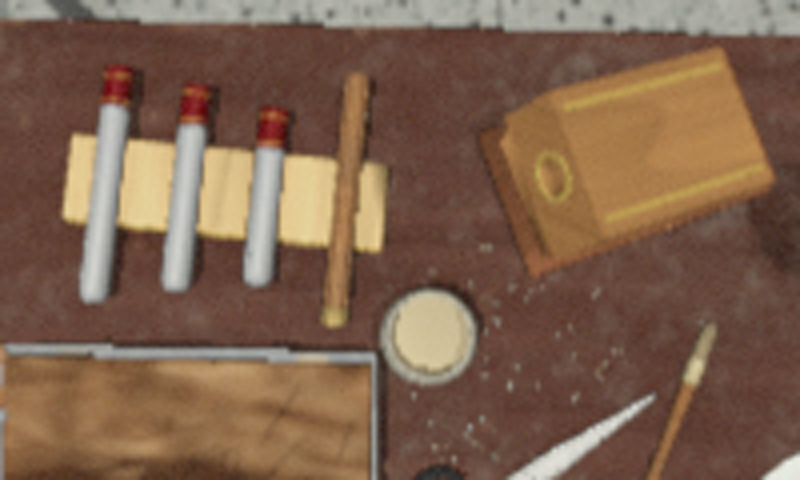

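The crop shows the caps at the top, the feet toward the robot, the rod's ferrule at (335,317), the pot at (430,335) and the brass rim at (553,177). Depth agrees with the given heights: pot top 57 mm, block 128 mm. Next come the plane and axis fits.

```bash
cat > fit.py <<'E'
from h import *
np.set_printoptions(precision=4,suppress=True)
def pl(q):
    m=q.mean(0); n=np.linalg.svd(q-m,full_matrices=False)[2][2]; return m,n
def face(P,d):
    y=np.deg2rad(21.1); o=np.array([-np.sin(y)*.866,np.cos(y)*.866,.5]); t=np.array([np.sin(y)*.5,-np.cos(y)*.5,.866]); s=np.cross(t,o)
    q=P[(P[...,2]>.065)&(P[...,2]<.14)&(P[...,0]>.39)&(P[...,0]<.56)&(P[...,1]>-.1)&(P[...,1]<.09)&(d>0)]
    for k in range(3):
        out=[]
        for n in (o,t):
            h=np.percentile(q@n,99.) if k==0 else c0[len(out)]
            e=q[np.abs(q@n-h)<(.006 if k==0 else .003)]; m,v=pl(e); v*=np.sign(v@n); out.append((m@v,v,len(e),np.std((e-m)@v)))
        o,t=out[0][1],out[1][1]; c0=[out[0][0],out[1][0]]
    s=np.cross(t,o); s/=np.linalg.norm(s)
    tq=q[np.abs(q@t-c0[1])<.003]; e=(np.percentile(tq@s,.5),np.percentile(tq@s,99.5))
    M=np.linalg.solve(np.array([o,t,s]),[c0[0],c0[1]-.024,sum(e)/2])
    return dict(o=o,t=t,s=s,M=M,width=e[1]-e[0],n=[x[2] for x in out],sd=[x[3] for x in out],ang=np.degrees([np.arcsin(o[2]),np.arctan2(-o[0],o[1])]))
E
python3 - <<'E'
from fit import *
for n in("top","scene"):
    p=cv2.imread(f"pics/{n}0.png");d=np.load(f"pics/{n}0.npy");P=cloud(n,d);c=cams.calibration(n)
    print(n,face(P,d))
    z=P[...,2]; m=(z>.0235)&(z<.05)&(d>0)&(P[...,0]>.36)&(P[...,0]<.56)&(P[...,1]>.135)&(P[...,1]<.36)
    N,L,S,C=cv2.connectedComponentsWithStats(m.astype(np.uint8),connectivity=4)
    for i in range(1,N):
        if S[i,4]>60:
            q=P[L==i]; mm=q.mean(0); v=np.linalg.svd(q-mm,full_matrices=False)[2][0]; v*=np.sign(v[0]); t=(q-mm)@v
            print("axis mid",mm+v*(t.min()+t.max())/2,"len",np.ptp(t),"yaw",np.degrees(np.arctan2(v[1],v[0])),v[2],q[:,2].max())
p=cv2.imread("pics/top0.png")
# rim by colour, around known place
R=[]
for n,box in(("top",(300,180,318,200)),("scene",(275,138,300,156))):
    p=cv2.imread(f"pics/{n}0.png")[box[1]:box[3],box[0]:box[2]].astype(int)
    dark=p.sum(2)<p.sum(2).min()+60; v,u=np.nonzero(dark); c=cams.calibration(n); uv=[u.mean()+box[0],v.mean()+box[1]]; print(n,uv,len(u)); R.append(rays(c,[uv],c["pose"]))
print(tri(*R))
E
```

```text
top {'o': array([-0.3088,  0.8037,  0.5087]), 't': array([ 0.1795, -0.463 ,  0.868 ]), 's': array([-0.9332, -0.3594,  0.0013]), 'M': array([0.4595, 0.0397, 0.1044]), 'width': np.float64(0.09520906362688669), 'n': [501, 1356], 'sd': [np.float64(0.0011107045029967312), np.float64(0.0010805762793280088)], 'ang': array([30.575 , 21.0191])}
axis mid [0.4596 0.3284 0.03  ] len 0.1581593014431818 yaw -4.240639030490814 0.0012851562520264015 0.03598486918991417
axis mid [0.4528 0.1676 0.0268] len 0.16955070223298108 yaw -4.236626037879765 -0.001811774976672846 0.03221672282793098
axis mid [0.4589 0.2748 0.0299] len 0.1384598684997858 yaw -4.088924113778919 0.0005675057610284309 0.036372604005433296
axis mid [0.4536 0.2212 0.0298] len 0.1197030576260824 yaw -4.087076689418692 0.003157297234646806 0.035609824879216045
scene {'o': array([-0.3133,  0.807 ,  0.5006]), 't': array([ 0.1758, -0.4532,  0.8739]), 's': array([-0.9322, -0.3619, -0.0001]), 'M': array([0.4605, 0.0395, 0.1038]), 'width': np.float64(0.09512354893102293), 'n': [739, 307], 'sd': [np.float64(0.0014236986252776063), np.float64(
[... 170 characters left out ...]
533803859682
axis mid [0.3696 0.1393 0.0364] len 0.03129512802976182 yaw -3.360921329045682 -0.934858700873507 0.04973000774140157
axis mid [0.4543 0.2242 0.0292] len 0.12094155835025117 yaw -3.9638652823327294 0.001043999352475 0.03443643413871056
axis mid [0.4593 0.278  0.0293] len 0.1404686925879609 yaw -3.914202740206977 0.0006979485484158435 0.03480820941196261
axis mid [0.4603 0.3317 0.0292] len 0.16041406589167184 yaw -3.913718468230905 -0.0009599601473274208 0.0341541809152377
top [np.float64(301.6666666666667), np.float64(196.88888888888889)] 18
scene [np.float64(285.3333333333333), np.float64(146.38888888888889)] 36
(array([0.4435, 0.0597, 0.1222]), np.float64(0.01576387867193561))
```

Both views agree to about 1–2 mm. The mouth is at about (0.460, 0.0396, 0.1045), slope 30°, with outward yaw 21.1°. The lengths come out at 170/120/140/160 mm. Next I'll check reach and then pick the rod.

```bash
cat > k.py <<'E'
from h import *
np.set_printoptions(precision=4,suppress=True)
a=np.deg2rad(-4.1); V=np.array([np.cos(a),np.sin(a),0]); DN=np.array([0,0,-1.])
y=np.deg2rad(21.1); O=np.array([-np.sin(y)*.866,np.cos(y)*.866,.5]); T=np.array([np.sin(y)*.5,-np.cos(y)*.5,.866])
M=np.array([.460,.0396,.105])
Rp=np.c_[V,np.cross(DN,V),DN]; Ri=np.c_[O,np.cross(-T,O),-T]
MID=dict(rod=[.4532,.1683,.019],short=[.4540,.2225,.022],middle=[.4591,.2764,.022],long=[.4600,.330,.022])
HALF=dict(rod=.085,short=.06,middle=.07,long=.08)
BACK=dict(rod=.020,short=.0135,middle=.0135,long=.0135)  # grip from the tail end
def pick(n): # TCP at the grasp
    p=np.array(MID[n])+V*(HALF[n]-BACK[n]); p[2]=.014; return p
def ins(n,depth,m=M): # TCP with the tip at depth
    return m+O*(2*HALF[n]-BACK[n]-depth)-T*(.014-MID[n][2])*-1*-1 if 0 else m+O*(2*HALF[n]-BACK[n]-depth)+T*(MID[n][2]-.014)*-1*-1*-1*-1*-1*-1
def st(): 
    s=env.get_state(); print("t",round(s["time_s"],2),"p",s["position"],"F",s["wrist_force"],"gap",round(s["finger_gap"],4)); return s
E
# clean formula: axis = TCP - off*toolz, toolz=-T  =>  TCP = axis - off*T
python3 - <<'E'
s=open("k.py").read().split("\n")
i=[j for j,l in enumerate(s) if "return m+O" in l][0]
s[i]="    return m+O*(2*HALF[n]-BACK[n]-depth)-T*(MID[n][2]-.014)"
open("k.py","w").write("\n".join(s))
E
python3 - <<'E'
from k import *
up=np.array([0,0,.17]); f=np.diag([-1,-1,1])
for fl,F in(("cam at cap",np.eye(3)),("flip",f)):
    for nm,p,R in(("pick",pick("rod"),Rp),("picklong",pick("long"),Rp),("lift",pick("rod")+up,Rp),("far",ins("rod",-.075),Ri),("pre",ins("rod",-.015),Ri),("in",ins("rod",.132),Ri),("inS",ins("short",.09),Ri)):
        print(fl,nm,p,env.ik(p,R@F))
E
```

```text
cam at cap pick [0.518  0.1637 0.014 ] [-0.4779  1.0334  0.2187  1.7787 -0.5171  0.3866 -1.5221]
cam at cap picklong [0.5263 0.3252 0.014 ] [-0.8442  1.1563  0.5397  1.4923 -0.7932  0.7209 -1.598 ]
cam at cap lift [0.518  0.1637 0.184 ] [-0.5391  0.7593  0.3351  1.6818 -0.3357  0.7577 -1.6858]
cam at cap far [0.389  0.2237 0.2132] [ 0.1665  0.7311 -0.7559  1.9918 -0.0914  0.5348  0.0101]
cam at cap pre [0.4077 0.1752 0.1832] [ 0.2396  0.7877 -0.6959  1.9838 -0.0986  0.5408  0.1519]
cam at cap in [0.4535 0.0565 0.1097] [ 0.4424  0.965  -0.6521  1.8557  0.0561  0.6289  0.2996]
cam at cap inS [0.4534 0.0567 0.1063] [ 0.4409  0.9709 -0.65    1.8574  0.0589  0.6218  0.2996]
flip pick [0.518  0.1637 0.014 ] [-0.199   1.0287 -0.3176  1.7698  0.6598  0.4516  0.5229]
flip picklong [0.5263 0.3252 0.014 ] [-0.4869  1.0875 -0.2535  1.4791  0.3894  0.6249  0.5713]
flip lift [0.518  0.1637 0.184 ] [-0.022   0.8001 -0.6704  1.6644  0.6076  0.8959  0.5628]
flip far [0.389  0.2237 0.2132] [-0.3802  0.6574  0.2143  2.0086 -0.9382  0.8429 -2.2072]
flip pre [0.4077 0.1752 0.1832] [-0.2637  0.7265  0.212   1.9997 -0.931   0.843  -2.0834]
flip in [0.4535 0.0565 0.1097] [-0.0088  0.9083  0.2075  1.8706 -0.8525  0.8719 -1.9048]
flip inS [0.4534 0.0567 0.1063] [-0.0063  0.914   0.2022  1.8722 -0.8556  0.8641 -1.9008]
```

```bash
python3 - <<'E'
from k import *
p=pick("rod"); up=lambda z:np.array([p[0],p[1],z])
env.move_gripper(.04); env.move_to(up(.11),Rp); st()
env.move_linear(p,vel=.15); st(); env.move_gripper(0); s=st(); print(s["grip_force"])
env.move_linear(up(.2),vel=.2); env.move_to(ins("rod",-.06),Ri); s=st()
for n in("scene","top"):
    im,d=cams.snapshot(n); cv2.imwrite(f"pics/{n}1.png",im); np.save(f"pics/{n}1.npy",d)
im=cv2.imread("pics/scene1.png")[90:230,190:350]; cv2.imwrite("pics/s1c.png",cv2.resize(im,None,fx=4,fy=4,interpolation=cv2.INTER_CUBIC))
E
```

```text
t 3.33 p [0.5183 0.1629 0.1101] F [-0.1797 -0.2828  0.2768] gap 0.0396
t 4.12 p [0.5184 0.1636 0.0147] F [ 0.4431 -0.5767  0.8468] gap 0.0403
t 4.46 p [0.5184 0.1634 0.0147] F [-0.3181 -2.9899  6.9652] gap 0.0147
58.00622777373064
t 7.1 p [0.3937 0.2116 0.2054] F [ 0.2934  0.1395 -0.2349] gap 0.0146
```

View pics/s1c.png

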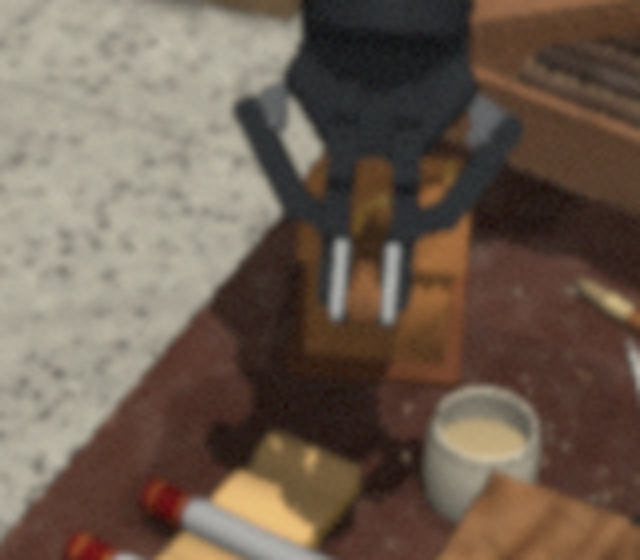

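The rod is held in line ahead of the bore, its tail seen between the pads at (362,285). I'll insert it in small steps and watch the force.

```bash
python3 - <<'E'
from k import *
def rep(d):
    s=env.get_state(); f=s["wrist_force"]; print(round(s["time_s"],2),d,"Fo",round(f@O,2),"Ft",round(f@T,2),"Fs",round(f@Ri[:,1],2),"err",(s["position"]-ins("rod",d))@Ri); return f
found=None
for d,v in((-.01,.15),(.02,.06),(.05,.1),(.087,.1)):
    env.move_linear(ins("rod",d),frame=Ri,vel=v); f=rep(d)
    if np.linalg.norm(f)>12: found="STUCK"; break
if not found:
    base=f@O; env.pause(.3)
    for D in(.092,.112,.132):
        env.move_linear(ins("rod",D-.003),frame=Ri,vel=.08); 
        for e in(0,.0025,.005):
            env.move_linear(ins("rod",D+e),frame=Ri,vel=.04); f=rep(D+e)
            if f@O-base>6: found=D; break
        if found: break
print(found)
E
```

```text
7.68 -0.01 Fo 0.75 Ft -0.4 Fs -0.59 err [0.0002 0.     0.0001]
8.33 0.02 Fo -0.5 Ft -0.03 Fs -0.04 err [ 0.0001  0.     -0.    ]
8.78 0.05 Fo -0.41 Ft -0.09 Fs 0.44 err [-0.0003 -0.0001  0.0001]
9.3 0.087 Fo 0.31 Ft -0.12 Fs -0.19 err [-0.     -0.0001  0.0001]
10.1 0.092 Fo -1.22 Ft -0.25 Fs -1.19 err [-0.0002 -0.      0.    ]
10.35 0.0945 Fo -0.33 Ft -1.14 Fs 0.39 err [-0.0001 -0.      0.    ]
10.6 0.097 Fo -1.07 Ft -0.55 Fs -1.05 err [-0.0001 -0.      0.    ]
11.15 0.112 Fo -0.04 Ft -0.41 Fs 0.17 err [-0. -0.  0.]
11.4 0.1145 Fo 14.14 Ft -0.21 Fs 0.11 err [ 0.0019 -0.0001  0.0003]
0.112
```

The floor is felt at about 112–113 mm, so the middle tube is the one. I'll lay the rod back now.

```bash
python3 - <<'E'
from k import *
env.pause(.3)
p=pick("rod"); up=lambda p,z:np.array([p[0],p[1],z])
env.move_linear(ins("rod",-.06),frame=Ri,vel=.2)
env.move_to(up(p,.2),Rp); env.move_linear(up(p,.05),frame=Rp,vel=.2); env.move_linear(up(p,.0147),frame=Rp,vel=.08); st()
env.move_gripper(.04); env.move_linear(up(p,.12),vel=.2); q=pick("middle")
env.move_to(up(q,.12),Rp); s=st(); im,d=cams.snapshot("scene"); cv2.imwrite("pics/s2.png",im); P=cloud("scene",d)
z=P[...,2]; m=(z>.0235)&(z<.06)&(d>0)&(P[...,0]>.36)&(P[...,0]<.56)&(P[...,1]>.135)&(P[...,1]<.36)
N,L,S,C=cv2.connectedComponentsWithStats(m.astype(np.uint8),connectivity=4)
for i in range(1,N):
    if S[i,4]>60:
        e=P[L==i]; print(e.min(0),e.max(0),e.mean(0),S[i,4])
cv2.imwrite("pics/s2c.png",cv2.resize(im[110:290,170:350],None,fx=3,fy=3))
E
```

```text
t 15.67 p [0.5179 0.163  0.0143] F [-1.0226 -3.5686  2.6262] gap 0.015
t 17.22 p [0.5148 0.2728 0.1188] F [-1.346  -1.1211 -0.0308] gap 0.04
[0.3679 0.1559 0.0235] [0.5378 0.1818 0.0316] [0.4497 0.1695 0.0265] 358
[0.3601 0.135  0.0235] [0.3809 0.1437 0.0576] [0.3693 0.1389 0.0396] 91
[0.3947 0.2096 0.0235] [0.5142 0.2354 0.0346] [0.4527 0.2244 0.029 ] 413
[0.3887 0.2626 0.0235] [0.5291 0.2894 0.0344] [0.4571 0.2783 0.0293] 516
[0.3807 0.3151 0.0236] [0.5401 0.3447 0.0351] [0.4572 0.3319 0.0292] 655
```

View pics/s2c.png

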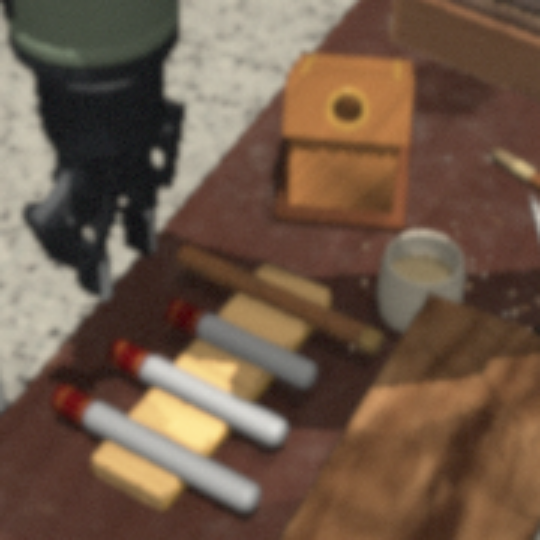

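The rod is back in its groove, and the bore rim shows at (348,108). I'll pick the middle tube by its cap and bring it to the mouth, then measure it against the mouth.

```bash
python3 - <<'E'
from k import *
from fit import face
p=pick("middle"); up=lambda z:np.array([p[0],p[1],z])
env.move_linear(p,frame=Rp,vel=.12); env.move_gripper(0); st()
env.move_linear(up(.2),frame=Rp,vel=.2); env.move_to(ins("middle",-.06),Ri); env.move_linear(ins("middle",-.012),frame=Ri,vel=.12); st()
for n in("top","scene"):
    im,d=cams.snapshot(n); cv2.imwrite(f"pics/{n}3.png",im); P=cloud(n,d); d0=np.load(f"pics/{n}0.npy"); P0=cloud(n,d0); f=face(P0,d0)
    q=P[(np.abs(d-d0)>.02)&(d>0)]   # what is new in the picture
    r=(q-M)@np.c_[f["s"],f["t"],f["o"]]; r0=(f["M"]-M)@np.c_[f["s"],f["t"],f["o"]]
    k=(np.abs(r[:,0])<.02)&(np.abs(r[:,1])<.02)&(r[:,2]>.008)&(r[:,2]<.1); r=r[k]-r0
    print(n,len(r))
    for a in np.arange(.01,.1,.015):
        e=r[(r[:,2]>a)&(r[:,2]<a+.015)]
        if len(e)>8: print(round(a,3),len(e),"s",np.percentile(e[:,0],[2,50,98]),"t",np.percentile(e[:,1],[2,50,98]))
im=cv2.imread("pics/top3.png")[150:230,250:350]; cv2.imwrite("pics/t3c.png",cv2.resize(im,None,fx=6,fy=6,interpolation=cv2.INTER_CUBIC))
E
```

```text
t 18.62 p [0.5157 0.272  0.0145] F [-0.3104 -4.0313  6.5906] gap 0.0181
t 22.05 p [0.4152 0.1556 0.1674] F [-0.5576  0.3366  0.102 ] gap 0.0182
top 0
scene 46
0.04 9 s [-0.0086 -0.0001  0.0046] t [0.0091 0.0114 0.0127]
0.055 9 s [-0.0099 -0.0038  0.0047] t [0.0084 0.0111 0.0123]
0.07 9 s [-0.0091 -0.0012  0.0051] t [0.0087 0.0113 0.0123]
0.085 10 s [-0.0104 -0.0005  0.0056] t [0.0072 0.011  0.0121]
```

View pics/t3c.png

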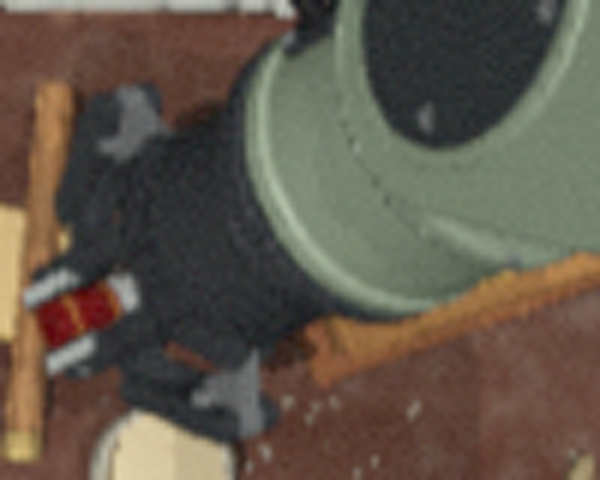

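The cap is held between the pads at (80,310). The scene depth puts the tube within about 1–2 mm of the bore axis and parallel to it. I'll insert with force checks.

```bash
python3 - <<'E'
from k import *
ok=True
for d,v in((.0,.05),(.006,.03),(.012,.03),(.02,.04),(.05,.08),(.08,.08),(.105,.08),(.111,.04)):
    env.move_linear(ins("middle",d),frame=Ri,vel=v); s=env.get_state(); f=s["wrist_force"]@Ri
    print(round(s["time_s"],2),d,"F(o,s,-t)",f,"gap",round(s["finger_gap"],4))
    if np.linalg.norm(f)>10: ok=False; break
print(ok)
E
```

```text
22.54 0.0 F(o,s,-t) [ 0.0275 -1.1875 -0.2637] gap 0.018
22.89 0.006 F(o,s,-t) [ 0.048  -0.6034  1.0237] gap 0.018
23.24 0.012 F(o,s,-t) [-0.5646 -1.7065  0.646 ] gap 0.0177
23.59 0.02 F(o,s,-t) [-0.437  -0.1683  0.4995] gap 0.018
24.12 0.05 F(o,s,-t) [-0.2763 -1.5964  1.415 ] gap 0.0181
24.64 0.08 F(o,s,-t) [-0.431  -0.6023  1.4311] gap 0.0184
25.1 0.105 F(o,s,-t) [-0.3666 -0.6768  0.4698] gap 0.0181
25.4 0.111 F(o,s,-t) [-0.6527 -1.3332  0.4785] gap 0.0177
True
```

```bash
python3 - <<'E'
from k import *
from fit import face
env.move_gripper(.04); env.pause(.3); p=env.get_state()["position"]
env.move_linear(p+T*.08,vel=.15); p=env.get_state()["position"]; env.move_linear(np.array([.40,.30,.30]),vel=.25); env.pause(.3); st()
d0=np.load("pics/scene0.npy"); f=face(cloud("scene",d0),d0)
im,d=cams.snapshot("scene"); P=cloud("scene",d); r=(P-f["M"])@np.c_[f["s"],f["t"],f["o"]]
k=(np.abs(r[...,0])<.016)&(np.abs(r[...,1])<.016)&(r[...,2]>.006)&(r[...,2]<.08)&(d>0); e=r[k]; print(len(e),"protrusion",np.percentile(e[:,2],[50,95,99,100]),"s",e[:,0].min(),e[:,0].max(),"t max",e[:,1].max())
cv2.imwrite("pics/s4c.png",cv2.resize(im[110:290,170:350],None,fx=3,fy=3,interpolation=cv2.INTER_CUBIC))
im,d=cams.snapshot("top");cv2.imwrite("pics/t4c.png",cv2.resize(im[145:265,170:370],None,fx=4,fy=4,interpolation=cv2.INTER_CUBIC))
E
```

```text
t 28.43 p [0.4001 0.2997 0.2999] F [ 0.3277 -1.3788  0.1058] gap 0.04
72 protrusion [0.0274 0.0297 0.0307 0.031 ] s -0.008870881865650196 0.009348101626803345 t max 0.009256346672090368
```

View pics/s4c.png

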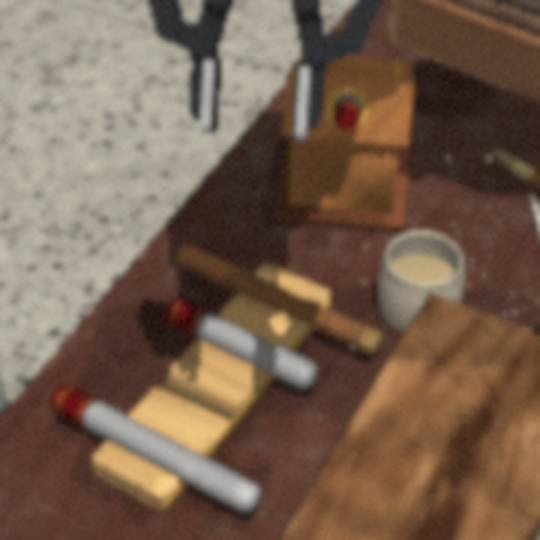

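View pics/t4c.png

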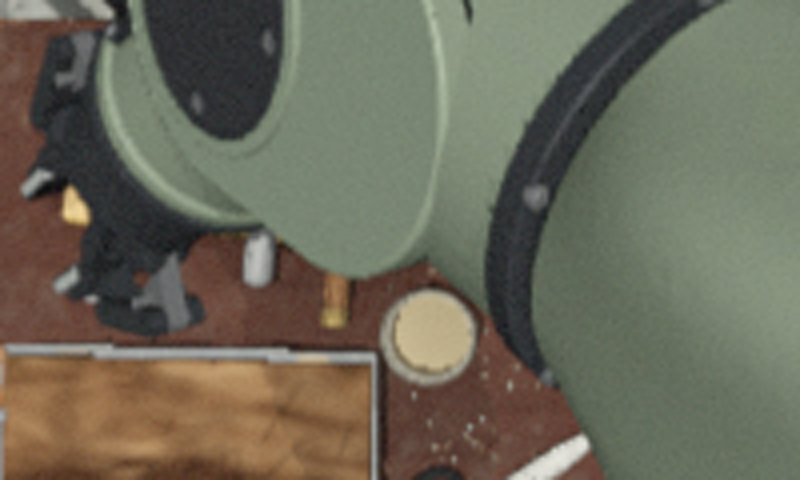

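The cap stands out about 28 mm at the rim (347,112 in the scene crop). The short and long tubes, the rod and the pot are where they were. Nothing touches the robot, so I'm handing in.

```bash
python3 -c "
from plant import env
print(env.hand_in())"
```

```text
the job is handed in; nothing more can be done
None
```

The job is handed in, with no verdict returned: the bore measured 112 mm deep, the rod is back in its groove, and the middle tube is in the bore with about 28 mm (its cap) standing out; the other two tubes and the pot look unmoved in the last pictures.

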